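# Close the drill case held open by its folding stay

## Task

Put the big drill case away shut: its lid is propped open by a folding stay, so lift the stay's knee by its release bar to unlock it, then lower the lid gently until it is fully shut, without slamming. Leave the small tap case beside it open.

Things in the scene. Friction and masses are not known exactly. Their poses are not given: they have to be found in the camera images.
- case: Big grey steel drill case, fixed: lower half 170 x 180 mm, 70 high, drills inside; deep lid open. Origin: centre of underside; x along the hinge to the end with the stay, y front to hinge, z up. Hinge axis y 90, z 70. Lid: 45 mm deep shell, front edge 180 mm from the hinge axis, outer top 45 mm off the hinge axis (z 115 shut). Shutting moves the free edge to -y and down.
- knee_bar (a point): Grip point on the knee's bar: round steel, 10 mm thick, parallel to case x, free round about; the point is 51 mm out from the end face, 20 from the tip, 87 above the bench. Stay: two 80 mm links; lower pivot on the case at y -45, z 40; upper on the lid 75 mm from the hinge axis, 12 above its rim. Knee sunk 7 mm past straight, on a stop; it frees up and to -y. 20 mm up = unlocked. Under 10 N.
- case_lid (a joint): Angle of the big lid (rad): 0 shut, 1.22 propped open at the start. As the knee is lifted the lid sinks with it (about 0.25 rad for 40 mm). The hinge is stiff: unlocked, the lid stays where it is left and its free edge must be pressed down (under 10 N); locked, it will not go down. Shut, the bar lies beside the lid at case z 119 mm.
- tap_lid (a joint): Angle of the lid of the small tap case, a flat grey case of 120 x 90 mm, 30 mm high, without a stay: 0 shut, at the start about 1.3 to 1.7 (open). It stays where it is left by a stiff hinge.
Mind the look-alikes: they are no part of the job. Leave any orange or red look-alike of the part that bears tap_lid alone.

How it is judged:
By the outcome, as a careful person would: the job done as asked, in the order asked, and still so for the second after the job is handed in, with the robot touching nothing.
It also fails if it takes over 51 s, if anything falls off the work surface, if the arm or the gripper's body presses on something with over 40 N, if the wrist force passes 120 N, or if a joint passes its speed limit or range.

## Robot

A 6-joint arm with a two-finger parallel gripper is mounted at the origin on the work surface. World frame = base frame: x ahead of the robot, y to its left, z up, the work surface at z = 0. Lengths are in m, angles in rad, forces in N, time in s.
With the tool pointing down it reaches from about 0.4 to 0.825 m from the base axis. Payload 7 kg.
Tool frame: the origin (TCP) lies between the finger pads; the fingertips stand 8 mm ahead of it and the grasp point (between the pads) lies 11 mm behind it (arm.finger_overhang is the distance from the TCP to the fingertips, in m); z points along the fingers, y is the line along which they close (so a half turn about z gives the same grasp; the last joint's range is limited). The gripper opens to 88 mm and grips with 3 to 60 N. Pads are 19 mm wide; open, the fingers measure 130 mm over their backs; the gripper's body (78 mm by 193 mm) begins 47 mm behind the grasp point.
Start: joints at [1.394, 0.359, 0.012, 0, -1.224, -0.288], TCP at [0.303, 0.603, 0.235] pointing down, gripper open.
Joint ranges: [-3.07, 3.07], [-1.43, 2.12], [-1.02, 1.25], [-3.03, 1.67], [-3.05, -0], [-3.03, 3.03]. Speed limits (rad/s): [2.39, 2.39, 3.01, 3.14, 3.14, 3.14].

## Interface

Orientations are given as [roll, pitch, yaw] about the fixed x, y, z axes, in that order (R = Rz(yaw) Ry(pitch) Rx(roll)).
In Python, from station import arm gives the robot as it stands.
- The arm moves only by the tool move_arm, never from a script. Its argument "rows" is text: rows parted by semicolons, each of 7 numbers parted by spaces: the turn, a rotation vector about the tool's x, y, z in degrees, then the shift along the tool's x, y, z in m, then the finger opening in m, from 0 to 0.0876. A call has 1 to 8 rows; each row shifts and turns the commanded pose from where the row before left it, along the tool's axes as they then stand; what a row does not reach is not made up. A row lasts 1/8 s, in which the tool goes at most 62.5 mm and 10.7 degrees, less where a joint would pass 70% of its speed; a pose out of reach is approached as far as the arm can. A call is refused whole if a number of a shift passes 0.0625 or a number of a turn 10.7, either way. A call with a gripper value outside its range is refused whole. The fingers move at their own pace and stop on an object; "squeeze" is the grip in N (left out, the last holds). Time passes only in rows, so rows that do not move let the fingers close. It gives the time, the measured TCP pose, the force, the opening and the grip force at its end, in the units of the state.
- arm.get_state(): the state, without advancing time (a new reading comes with each control period).
- arm.grab_frame(name): name is "scene" or "top" or "wrist"; returns (picture, depth): 384x512x3 uint8, blue, green, red; 384x512 float32, m along the optical axis (not along the pixel's ray), 0 where there is no reading.
- arm.camera_model(name): a dict with "mtx" (3x3 intrinsics, pixels), "camera_from_world" (4x4, takes a point from world to camera coordinates); the wrist camera has in their place "mount" (4x4, takes a point from camera to tool coordinates, whose origin is the TCP and whose axes are the flange's). Camera axes: x right, y down, z forward; pixel columns grow to the right and rows downward; lengths in m; the calibration is good to about 2 mm. A picture is of the moment at which its call begins: read the wrist's pose just before it. camera_model takes no time and is no camera call.
- arm.job_done(): hands the job in; it is judged then, once.
The state is a dict: "t": time; "q": joint angles; "qd": joint speeds; "joint_efforts": joint torques, N m; "eef_pos": TCP position; "ee_rot": TCP orientation; "force": force on the tool from outside, world axes, zero at the start; "moment": the same for the moment, N m; "width": finger opening in m; "gripper_force": force on a finger pad.
Only numpy, scipy, OpenCV 4.12 (cv2) and the standard library are available. Lean on these libraries where they do the work, as an engineer would, in place of code of your own. Each camera call takes 0.05 s, during which the arm holds its last target. There are 200 camera calls.

## Working session

There is one attempt and no reset: what is moved stays moved. The work goes in short steps, Python scripts to look and compute and a tool call to move; the robot and the scene stay as the last step left them, time stands still between calls to the robot, and variables do not carry over. Pictures are saved under pics/ and viewed, at most 10 in all, crops included, and the job is handed in when it is done.

Besides the shell and the picture viewer there is one more tool, called after "Emit:" by a JSON object that holds its "fn" and its "kwargs". move_arm: Moves the arm, as the interface text tells. Its arguments: {"type":"object","properties":{"rows":{"type":"string"},"squeeze":{"type":"number"}},"required":["rows"]}

```bash
mkdir -p pics
cat > h.py <<'E'
import numpy as np,cv2
from station import arm
from scipy.spatial.transform import Rotation as R
def cloud(n):
    im,d=arm.grab_frame(n);m=arm.camera_model(n);K=np.array(m["mtx"])
    v,u=np.mgrid[:384,:512];c=np.stack([(u-K[0,2])/K[0,0]*d,(v-K[1,2])/K[1,1]*d,d],-1)
    if "camera_from_world" in m: T=np.linalg.inv(m["camera_from_world"])
    else:
        s=arm.get_state();T=np.eye(4);T[:3,:3]=R.from_euler('xyz',s["ee_rot"]).as_matrix();T[:3,3]=s["eef_pos"];T=T@np.array(m["mount"])
    p=c@T[:3,:3].T+T[:3,3];p[d==0]=np.nan
    return im,p
E
python3 - <<'E'
from h import *
o=[]
for n in("scene","top"):
    im,p=cloud(n);np.save(n+".npy",p);cv2.imwrite(n+".png",im);o.append(im)
cv2.imwrite("pics/a.png",np.vstack(o)[:, :]) if 0 else [cv2.imwrite(f"pics/a{i}.png",cv2.resize(x,(768,576))) for i,x in enumerate(o)]
s=arm.get_state();print(s)
E
```

```text
{'t': 0.1, 'q': array([ 1.39412320e+00,  3.59365414e-01,  1.11583915e-02, -2.77157347e-04,
       -1.22407507e+00, -2.88097344e-01]), 'qd': array([-0.000367  , -0.00225771,  0.00198797,  0.00398642, -0.00127153,
        0.00167259]), 'joint_efforts': array([-1.32671536e-03, -5.84167349e+01,  2.93748307e+01,  7.01542631e+00,
        1.01389736e-02, -5.25039673e-05]), 'eef_pos': array([0.30239464, 0.60301961, 0.23369302]), 'ee_rot': array([ 3.14009409e+00, -1.72365485e-04, -4.64864714e-01]), 'force': array([-0.46562241, -0.63696226, -0.11754781]), 'moment': array([-0.04615172,  0.06232472,  0.04222181]), 'gripper_force': 0.0, 'width': 0.08757664840540522}
```

View pics/a0.png

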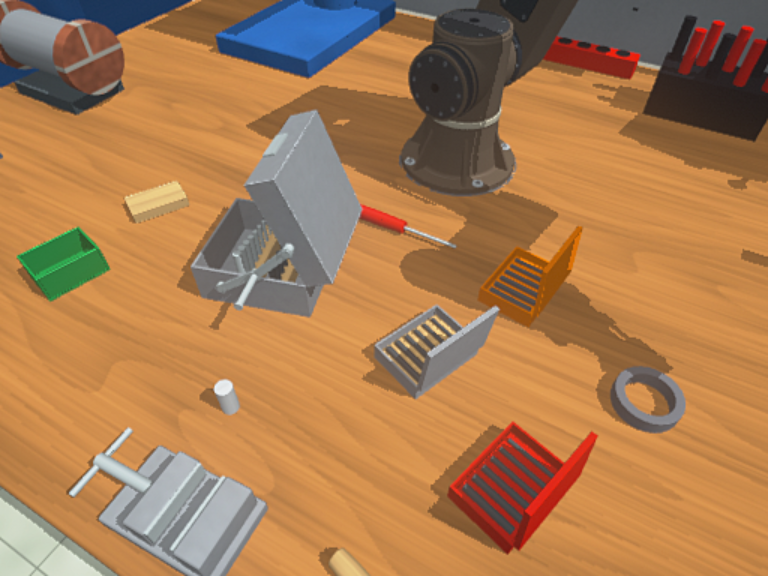

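View pics/a1.png

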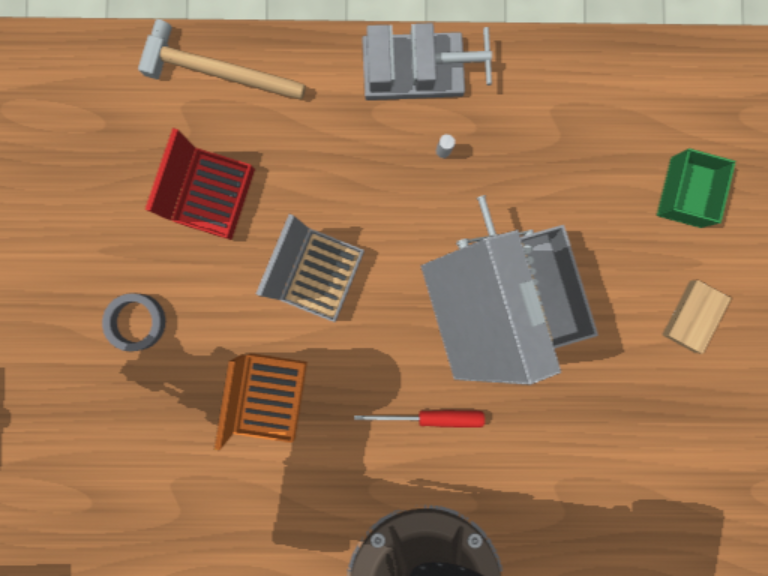

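Grey drill case with its stay bar: top view (482,198)-(492,235), front rim corners (565,228) and (597,333). The tap-case candidates are grey at (310,270), orange at (265,400) and red at (205,185). The grey one is the tap case, and none of the three should be touched.

Run:
```python
from h import *
p=np.load("top.npy");im=cv2.imread("top.png")
np.set_printoptions(precision=4,suppress=True)
def at(u,v):
    u=int(u/1.5);v=int(v/1.5);return p[v-1:v+2,u-1:u+2].reshape(-1,3)
for n,u,v in[("tip",482,199),("bar",486,213),("bar2",490,228),("front far",564,230),("front near",595,332)]:
    print(n,(round(u/1.5),round(v/1.5)),*at(u,v)[::2].tolist(),sep="\n ")
# rim points: front wall top
m=(np.abs(p[...,2]-.07)<.004)
v,u=np.nonzero(m);k=(u>350)&(u<405)&(v>145)&(v<235)
P=p[v[k],u[k]];print(len(P))
r=cv2.minAreaRect((P[:,:2]*1000).astype(np.float32));print("rim",r,cv2.boxPoints(r))
# bar points
v,u=np.nonzero((p[...,2]>.075)&(p[...,2]<.11));k=(u>312)&(u<332)&(v>125)&(v<160)
P=p[v[k],u[k]];print(len(P));
if len(P)>5:
  r=cv2.minAreaRect((P[:,:2]*1000).astype(np.float32));print("bar",r,cv2.boxPoints(r),np.median(P,0),P[:,2].max())
c=cv2.resize(im[115:270,265:420],(620,620),interpolation=cv2.INTER_CUBIC)
s=cv2.imread("scene.png");c2=cv2.resize(s[60:220,110:260],(560,597));
cv2.imwrite("pics/b.png",cv2.resize(np.hstack([cv2.resize(c,(400,400)),cv2.resize(c2,(400,400))]),(800,400)))
```

```text
tip
 (321, 133)
 [0.588299713035129, -0.07072314215813903, 0.09368080507877674]
 [0.5882154895924091, -0.0749078641374009, 0.09426104197240914]
 [0.5863254302177683, -0.07303754165126485, 0.09284445492472959]
 [0.5846305818280437, -0.07135504207824424, 0.09044952978865328]
 [0.584900265567603, -0.07590430724125884, 0.08933820799722181]
bar
 (324, 142)
 [0.5672231223458872, -0.07770626012653094, 0.09078977871240002]
 [0.567062008205936, -0.08178888813026851, 0.09187350036722475]
 [0.5647807963494842, -0.0795179730533845, 0.09239019064024367]
 [0.5627209010903576, -0.07750463089149794, 0.09168708117399038]
 [0.5624981344989308, -0.08149967400461754, 0.09315011198075407]
bar2
 (327, 152)
 [0.5453752709598604, -0.08166247364547329, 0.09208550696399842]
 [0.5453293595970624, -0.08584550947311466, 0.09262131488618774]
 [0.5434515418037124, -0.084115183251867, 0.09065026610636728]
 [0.5415962079618648, -0.08242169245138121, 0.08845735535543453]
 [0.5410389363362915, -0.08586932157622683, 0.09243301489639844]
front far
 (376, 153)
 [0.5477786892237617, -0.19772927657544992, 0.068433470340938
[... 362 characters left out ...]
952491489334852, -0.272481354143953, 0.0012711471070210312]
 [0.39589125566767286, -0.24082732116112981, 0.07171163905795752]
 [0.39356641678763704, -0.23980048782602814, 0.06880615253428402]
 [0.39367443769229254, -0.24349763399186508, 0.07048947558208796]
293
rim ((462.8597717285156, -189.55189514160156), (170.3519744873047, 67.5666732788086), 16.09724998474121) [[ 371.6562 -180.7097]
 [ 390.3904 -245.6273]
 [ 554.0633 -198.394 ]
 [ 535.3292 -133.4765]]
136
bar ((560.559814453125, -77.14501190185547), (60.037593841552734, 19.168384552001953), 16.11495590209961) [[529.0604 -76.2696]
 [534.3808 -94.6848]
 [592.0593 -78.0204]
 [586.7388 -59.6052]] [ 0.5607 -0.0796  0.0911] 0.10868672378844102
```

View pics/b.png

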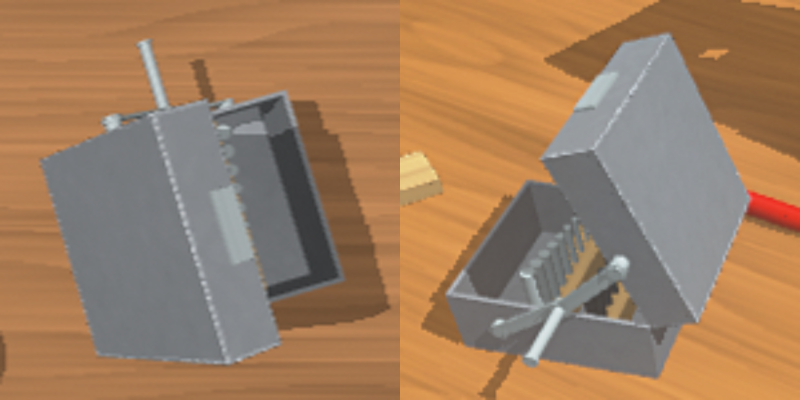

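The crop confirms the grey drill case: yaw 16°, centre about (0.447,-0.136), bar grip point about (0.574,-0.078,0.087). I'll rise, go over the bar, then turn.

Emit:
{"fn": "move_arm", "kwargs": {"rows": "0 0 0 0 0 -0.05 0.06; 0 0 0 0 0 -0.05 0.06; 0 0 0 0.039 0.035 0 0.06; 0 0 0 0.039 0.035 0 0.06; 0 0 0 0.039 0.035 0 0.06; 0 0 0 0.039 0.035 0 0.06; 0 0 0 0.039 0.035 0 0.06; 0 0 0 0.039 0.035 0 0.06"}}

```text
t: 1.1
eef_pos: [0.4178, 0.309, 0.3344]
ee_rot: [3.141, 0.0, -0.465]
force: [0.4, -0.4, 0.4]
width: 0.06
gripper_force: 0.0
```

Emit:
{"fn": "move_arm", "kwargs": {"rows": "0 0 0 0.039 0.035 0 0.06; 0 0 0 0.039 0.035 0 0.06; 0 0 0 0.039 0.035 0 0.06; 0 0 0 0.039 0.035 0 0.06; 0 0 0 0.039 0.035 0 0.06; 0 0 0 0.039 0.035 0 0.06; 0 0 0 0.039 0.035 0 0.06; 0 0 0 0.039 0.035 0 0.06"}}

```text
t: 2.1
eef_pos: [0.5712, -0.0811, 0.3343]
ee_rot: [3.142, 0.0, -0.465]
force: [0.9, 1.6, 0.5]
width: 0.0601
gripper_force: 0.0
```

Emit:
{"fn": "move_arm", "kwargs": {"rows": "0 0 9.8 0 0 0 0.06; 0 0 9.8 0 0 0 0.06; 0 0 9.8 0 0 0 0.06; 0 0 9.8 0 0 0 0.06; 0 0 9.8 0 0 0 0.06; 0 0 9.8 0 0 0 0.06; 0 0 9.8 0 0 0 0.06; 0 0 9.8 0 0 0 0.06"}}

```text
t: 3.1
eef_pos: [0.5708, -0.0794, 0.3341]
ee_rot: [3.141, -0.0, -1.839]
force: [0.5, -0.6, 0.2]
width: 0.0598
gripper_force: 0.0
```

Emit:
{"fn": "move_arm", "kwargs": {"rows": "0 0 9.8 0 0 0 0.06; 0 0 9.8 0 0 0 0.06; 0 0 9.8 0 0 0 0.06; 0 0 9.8 0 0 0 0.06; 0 0 9.8 0 0 0 0.06; 0 0 9.8 0 0 0 0.06; 0 0 0 0 0 0 0.06"}}

```text
t: 3.98
eef_pos: [0.5708, -0.0794, 0.3342]
ee_rot: [3.141, -0.001, -2.858]
force: [0.8, -0.3, -0.1]
width: 0.0596
gripper_force: 0.0
```

Run:
```python
from h import *
s=arm.get_state();print(s['t'],s['eef_pos'],s['ee_rot'],s['q'])
im,p=cloud("wrist");np.save("w.npy",p);sc,_=cloud("scene")
cv2.imwrite("pics/c.png",np.hstack([cv2.resize(im,(400,300)),cv2.resize(sc,(400,300))]))
# bar in wrist cloud: case frame
a=np.radians(16.1);C=np.array([.4472,-.1355]);M=np.array([[np.cos(a),np.sin(a)],[-np.sin(a),np.cos(a)]])
q=p.reshape(-1,3).copy();q[:,:2]=(q[:,:2]-C)@M.T
k=(q[:,0]>.105)&(q[:,0]<.17)&(abs(q[:,1])<.06)&(q[:,2]>.06)&(q[:,2]<.12);b=q[k]
print(len(b));
for x0 in(.11,.125,.14,.15):
  z=b[abs(b[:,0]-x0)<.005]
  if len(z):print(x0,np.median(z,0),z[:,1].min(),z[:,1].max(),z[:,2].max())
print(b[:,0].max() if len(b) else 0)
```

```text
3.975 [ 0.5708261  -0.07935037  0.3342032 ] [ 3.14136971e+00 -6.23026290e-04 -2.85826223e+00] [ 2.01034702e-01  1.48238740e-01 -4.60907490e-02 -1.74228122e-04
 -1.37710608e+00 -1.48846709e+00]
236
0.11 [0.10950938 0.02081731 0.09035224] 0.016409800455027313 0.02526479383990748 0.09234791952196442
0.125 [0.12524142 0.02090776 0.09044179] 0.016445503680565587 0.025399518830629794 0.09245865773016859
0.14 [0.14028422 0.0209886  0.09035723] 0.016483052690708756 0.025552593005652907 0.09318574778284383
0.15 [0.1507863  0.02105035 0.0905186 ] 0.015005482737195033 0.027144779085072405 0.09443964341276517
0.1548371109561155
```

View pics/c.png

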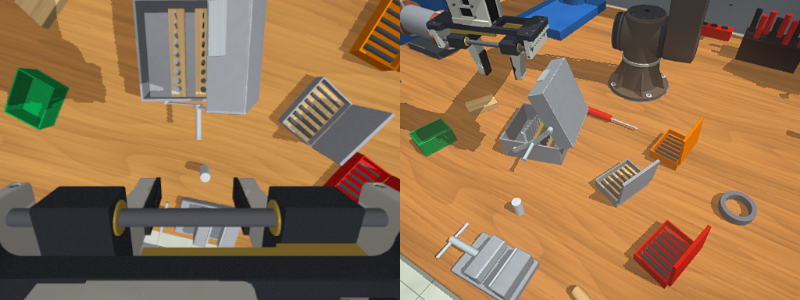

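The bar is at case y 0.021, and the wrist camera sits on the case side of the gripper. I'll check clearance of the camera and forearm over the lid before descending.

Run:
```python
from h import *
np.set_printoptions(precision=3,suppress=True)
print(arm.camera_model("wrist")["mount"])
a=np.radians(16.1);C=np.array([.4472,-.1355]);M=np.array([[np.cos(a),np.sin(a)],[-np.sin(a),np.cos(a)]])
for n in("top","scene"):
    im,p=cloud(n)
    q=p.reshape(-1,3).copy();q[:,:2]=(q[:,:2]-C)@M.T
    k=(q[:,2]>.27);q=q[k];print(n)
    for x0 in np.arange(-.2,.25,.04):
        z=q[abs(q[:,0]-x0)<.02]
        if len(z):print(round(x0,2),len(z),"y",z[:,1].min(),z[:,1].max(),"z",z[:,2].min(),z[:,2].max(),"y at zmin",z[z[:,2].argmin()])
    cv2.imwrite(f"pics/d_{n}.png",im)
i=np.hstack([cv2.resize(cv2.imread(f"pics/d_{n}.png"),(400,300)) for n in("top","scene")]);cv2.imwrite("pics/d.png",i)
```

```text
[[-0.    -0.951 -0.31   0.085]
 [ 1.    -0.     0.    -0.001]
 [-0.    -0.31   0.951 -0.149]
 [ 0.     0.     0.     1.   ]]
top
0.0 25373 y 0.1662776465150465 0.2746469861486117 z 0.7293510621957311 0.7825382656177872 y at zmin [0.019 0.169 0.729]
0.04 75806 y 0.16507609098421122 0.27478435489595743 z 0.7260339478796363 0.7811647932924703 y at zmin [0.03  0.168 0.726]
0.08 46156 y -0.07597838414873573 0.257988754784692 z 0.39336516091140966 0.769619315250856 y at zmin [ 0.099 -0.063  0.393]
0.12 11815 y -0.07770012740441978 0.2794530366577799 z 0.3307467357709315 0.7563919912998146 y at zmin [ 0.124 -0.018  0.331]
0.16 738 y 0.02755291172190394 0.06504295951736828 z 0.42247030202839914 0.5821387129191571 y at zmin [0.15  0.028 0.422]
scene
0.08 31 y 0.08891548115397305 0.1133448827432962 z 0.39289915570901196 0.4357434185017079 y at zmin [0.1   0.106 0.393]
0.12 1924 y -0.07767690480329496 0.11612276244623114 z 0.3261585210067177 0.4692717251075083 y at zmin [ 0.135 -0.013  0.326]
0.16 6839 y -0.07760200274522387 0.11630834206522978 z 0.3268388011681504 0.47630588507245986 y at zmin [0.144 0.05  0.327]
```

View pics/d.png

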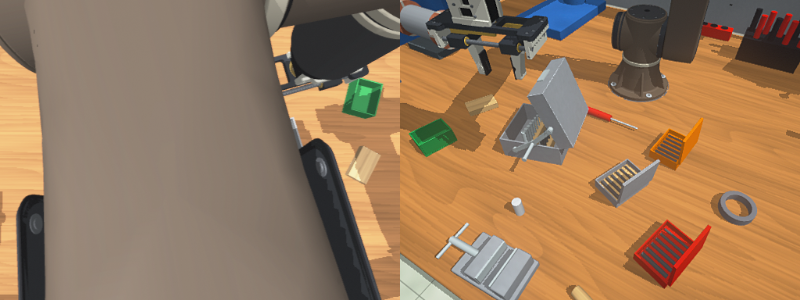

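The forearm clears the lid by a wide margin. The camera would hit the lid in this orientation, so I'll turn the tool half round to put the camera outside.

Emit:
{"fn": "move_arm", "kwargs": {"rows": "0 0 -10 0 0 0 0.06; 0 0 -10 0 0 0 0.06; 0 0 -10 0 0 0 0.06; 0 0 -10 0 0 0 0.06; 0 0 -10 0 0 0 0.06; 0 0 -10 0 0 0 0.06; 0 0 -10 0 0 0 0.06; 0 0 -10 0 0 0 0.06"}}

```text
t: 5.18
eef_pos: [0.571, -0.0794, 0.3345]
ee_rot: [3.142, 0.0, -1.455]
force: [-0.6, 0.5, 1.3]
width: 0.0602
gripper_force: 0.0
```

Emit:
{"fn": "move_arm", "kwargs": {"rows": "0 0 -10 0 0 0 0.06; 0 0 -10 0 0 0 0.06; 0 0 -10 0 0 0 0.06; 0 0 -10 0 0 0 0.06; 0 0 -10 0 0 0 0.06; 0 0 -10 0 0 0 0.06; 0 0 -10 0 0 0 0.06; 0 0 -10 0 0 0 0.06"}}

```text
t: 6.18
eef_pos: [0.571, -0.0794, 0.3345]
ee_rot: [-3.142, 0.0, -0.059]
force: [-0.2, -0.4, 0.2]
width: 0.0596
gripper_force: 0.0
```

Emit:
{"fn": "move_arm", "kwargs": {"rows": "0 0 -10 0 0 0 0.06; 0 0 -10 0 0 0 0.06; 0 0 0 0.006 -0.001 0.03 0.06; 0 0 0 0 0 0.04 0.06; 0 0 0 0 0 0.04 0.06; 0 0 0 0 0 0.04 0.06; 0 0 0 0 0 0.03 0.06; 0 0 0 0 0 0 0.06"}}

```text
t: 7.18
eef_pos: [0.5749, -0.077, 0.1524]
ee_rot: [-3.141, 0.005, 0.283]
force: [0.4, 0.1, 0.6]
width: 0.0603
gripper_force: 0.0
```

Emit:
{"fn": "move_arm", "kwargs": {"rows": "0 0 0 0.002 0 0.03 0.06; 0 0 0 0 0 0.03 0.06; 0 0 0 0 0 0.016 0.06; 0 0 0 0 0 0 0.06; 0 0 0 0 0 0 0.03; 0 0 0 0 0 0 0.005; 0 0 0 0 0 0 0.005; 0 0 0 0 0 0 0.005", "squeeze": 15}}

```text
t: 8.18
eef_pos: [0.5785, -0.0762, 0.0789]
ee_rot: [3.142, -0.001, 0.282]
force: [-0.0, -0.2, 0.4]
width: 0.0256
gripper_force: 0.0
```

Emit:
{"fn": "move_arm", "kwargs": {"rows": "0 0 0 0 0 0 0.005; 0 0 0 0 0 0 0.005"}}

```text
t: 8.43
eef_pos: [0.5781, -0.0751, 0.0788]
ee_rot: [-3.14, -0.0, 0.282]
force: [-2.1, 6.1, 3.0]
width: 0.0093
gripper_force: 15.0
```

Emit:
{"fn": "move_arm", "kwargs": {"rows": "0 0 0 0 0.0031 -0.0038 0.005; 0 0 0 0 0.0031 -0.0038 0.005; 0 0 0 0 0.0035 -0.0034 0.005; 0 0 0 0 0.0035 -0.0034 0.005; 0 0 0 0 0.0039 -0.0029 0.005; 0 0 0 0 0.0039 -0.0029 0.005; 0 0 0 0 0.0042 -0.0024 0.005; 0 0 0 0 0.0042 -0.0024 0.005"}}

```text
t: 9.43
eef_pos: [0.5864, -0.1025, 0.1046]
ee_rot: [-3.139, -0.001, 0.283]
force: [-5.2, 12.4, 9.5]
width: 0.0095
gripper_force: 15.0
```

Emit:
{"fn": "move_arm", "kwargs": {"rows": "0 0 0 0 0.0039 -0.0017 0.005; 0 0 0 0 0.0039 -0.0017 0.005; 0 0 0 0 0.004 -0.0012 0.005; 0 0 0 0 0.004 -0.0012 0.005; 0 0 0 0 0 0 0.005; 0 0 0 0 0 0 0.005"}}

```text
t: 10.18
eef_pos: [0.5912, -0.1186, 0.1102]
ee_rot: [-3.141, -0.001, 0.283]
force: [-3.0, 6.4, 7.8]
width: 0.0092
gripper_force: 15.0
```

Run:
```python
from h import *
sc,p=cloud("scene")
cv2.imwrite("pics/e.png",cv2.resize(sc[20:240,60:353],(800,600)))
```

```text
(no output)
```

View pics/e.png

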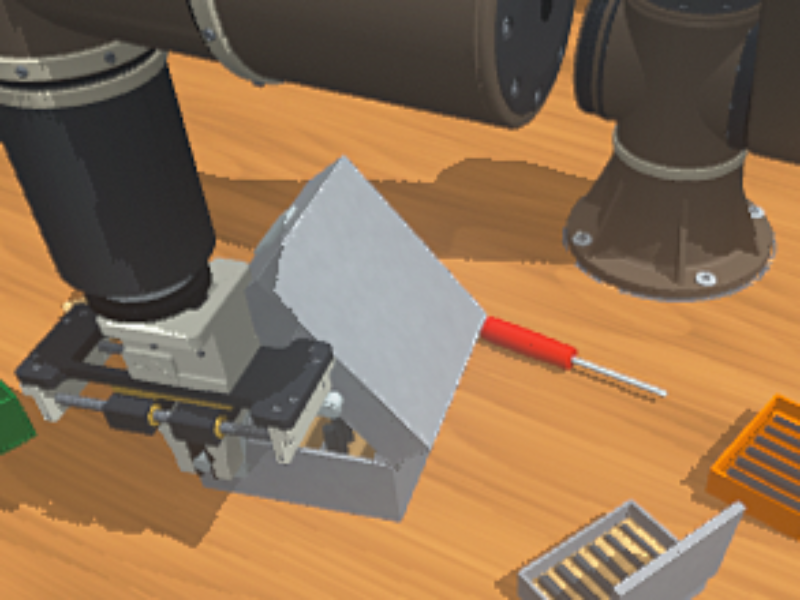

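The lid has sunk to about 0.91 rad, so the stay is unlocked. I'll release the bar, rise, close the fingers and go behind the lid's free edge.

Emit:
{"fn": "move_arm", "kwargs": {"rows": "0 0 0 0 0 0 0.03; 0 0 0 0 0 0 0.05; 0 0 0 0 0 0 0.05; 0 0 0 0 0 0 0.05; 0 0 0 0 0 -0.03 0.05; 0 0 0 0 0 -0.05 0.05; 0 0 0 0 0 -0.05 0.05; 0 0 0 0 0 -0.05 0.05"}}

```text
t: 11.22
eef_pos: [0.5907, -0.1197, 0.291]
ee_rot: [3.142, 0.0, 0.282]
force: [1.3, -0.2, -0.1]
width: 0.0497
gripper_force: 0.0
```

Emit:
{"fn": "move_arm", "kwargs": {"rows": "0 0 0 0 0 -0.05 0; 0 0 0 0 0 -0.02 0; 0 0 0 -0.03 -0.021 0 0; 0 0 0 -0.03 -0.021 0 0; 0 0 0 -0.03 -0.021 0 0; 0 0 0 -0.033 -0.021 0 0; 0 0 0 0 0 0 0"}}

```text
t: 12.1
eef_pos: [0.4476, -0.073, 0.3605]
ee_rot: [-3.141, -0.003, 0.283]
force: [0.9, -0.4, 0.6]
width: 0.0004
gripper_force: 0.0
```

Run:
```python
from h import *
s=arm.get_state();print(s['t'],s['eef_pos'],s['ee_rot'],s['force'],s['width'])
a=np.radians(16.1);C=np.array([.4472,-.1355]);M=np.array([[np.cos(a),np.sin(a)],[-np.sin(a),np.cos(a)]])
print("tcp case",M@(s['eef_pos'][:2]-C))
sc,p=cloud("scene");w,pw=cloud("wrist")
q=p.reshape(-1,3).copy();q[:,:2]=(q[:,:2]-C)@M.T
for P,n in((q,"s"),):
  k=(abs(P[:,0])<.07)&(P[:,1]>-.1)&(P[:,1]<.16)&(P[:,2]>.075)&(P[:,2]<.3);b=P[k]
  for y in np.arange(-.08,.15,.02):
    z=b[abs(b[:,1]-y)<.004]
    if len(z):print(round(y,2),len(z),np.median(z[:,2]),z[:,2].max())
cv2.imwrite("pics/f.png",np.hstack([cv2.resize(sc[20:240,60:353],(400,300)),cv2.resize(w,(400,300))]))
```

```text
12.1 [ 0.44763575 -0.07298076  0.36045349] [-3.14148848e+00 -2.60146223e-03  2.83266490e-01] [ 0.91149163 -0.37744793  0.60658923] 0.00042749729336878704
tcp case [0.01775616 0.05994634]
-0.02 90 0.21121352978701058 0.2196004543969381
0.0 57 0.22927998695660134 0.2323324742204
0.02 287 0.22837286249884992 0.2351702744541898
0.04 277 0.20371194327412395 0.20990368222091021
0.06 265 0.17901512735982733 0.18654171455827961
0.08 245 0.15401275724965807 0.16173648526335804
0.1 227 0.1296440986661217 0.13735810687049665
0.12 208 0.10483485550117316 0.11275039416370192
```

View pics/f.png

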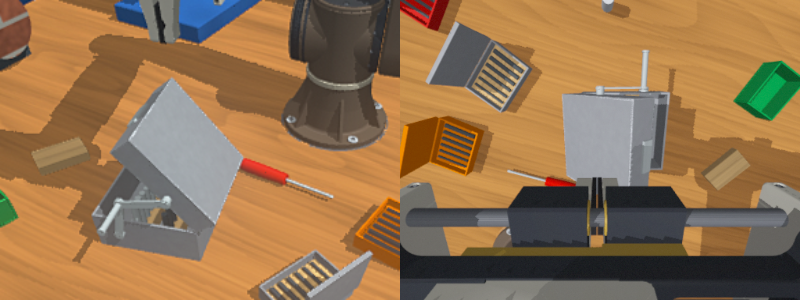

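Slope gives lid about 0.89 rad; now descend behind the lid and make contact.

Emit:
{"fn": "move_arm", "kwargs": {"rows": "0 0 0 0 0 0.04 0; 0 0 0 0 0 0.04 0; 0 0 0 0 0 0.035 0; 0 0 0 0 0 0 0; 0 0 0 0 0.008 0.003 0; 0 0 0 0 0.009 0.004 0; 0 0 0 0 0.008 0.003 0; 0 0 0 0 0 0 0"}}

```text
t: 13.2
eef_pos: [0.4566, -0.0979, 0.2345]
ee_rot: [3.142, -0.0, 0.281]
force: [-0.2, -0.6, 0.3]
width: 0.0005
gripper_force: 0.0
```

Emit:
{"fn": "move_arm", "kwargs": {"rows": "0 0 0 0 0.0093 0.0043 0; 0 0 0 0 0.0089 0.0048 0; 0 0 0 0 0.0088 0.0054 0; 0 0 0 0 0 0 0"}}

```text
t: 13.7
eef_pos: [0.4638, -0.1239, 0.2192]
ee_rot: [3.142, 0.001, 0.281]
force: [-0.1, -0.9, 0.0]
width: 0.0005
gripper_force: 0.0
```

Emit:
{"fn": "move_arm", "kwargs": {"rows": "0 0 0 0 0.0084 0.0059 0; 0 0 0 0 0.0081 0.0065 0; 0 0 0 0 0.0076 0.0069 0; 0 0 0 0 0.0072 0.0073 0"}}

```text
t: 14.2
eef_pos: [0.4728, -0.1537, 0.1926]
ee_rot: [-3.142, 0.0, 0.282]
force: [-0.7, 1.9, 1.0]
width: 0.0004
gripper_force: 0.8
```

Emit:
{"fn": "move_arm", "kwargs": {"rows": "0 0 0 0 0.0067 0.0077 0; 0 0 0 0 0.0063 0.0081 0; 0 0 0 0 0.0057 0.0085 0"}}

```text
t: 14.58
eef_pos: [0.4781, -0.1716, 0.1684]
ee_rot: [3.141, -0.0, 0.282]
force: [-0.7, 1.3, 0.4]
width: 0.0005
gripper_force: 0.6
```

Run:
```python
from h import *
s=arm.get_state();print(s['t'],s['eef_pos'],s['force'])
a=np.radians(16.1);C=np.array([.4472,-.1355]);M=np.array([[np.cos(a),np.sin(a)],[-np.sin(a),np.cos(a)]])
print("tcp case",M@(s['eef_pos'][:2]-C))
sc,p=cloud("scene")
q=p.reshape(-1,3).copy();q[:,:2]=(q[:,:2]-C)@M.T
b=q[(q[:,0]>-.07)&(q[:,0]<.08)&(q[:,2]>.075)&(q[:,2]<.3)]
for y in np.arange(-.08,.15,.02):
    z=b[abs(b[:,1]-y)<.004]
    if len(z):print(round(y,2),len(z),np.median(z[:,2]),z[:,2].max())
cv2.imwrite("pics/g.png",cv2.resize(sc[20:240,60:353],(600,450)))
```

```text
14.575 [ 0.4780747  -0.1716113   0.16843301] [-0.65910845  1.26541275  0.37810398]
tcp case [ 0.01964957 -0.04325699]
-0.08 42 0.26201326360514016 0.2708117131806307
-0.06 243 0.20992713323311063 0.29937149907874055
-0.04 291 0.1778042892005361 0.2999352590568583
-0.02 318 0.20360831795444276 0.2997007457085747
0.0 297 0.14484147211997656 0.2997638534202429
0.02 270 0.1388357979211154 0.27072133270533344
0.04 390 0.22835032360462507 0.2705924874751718
0.06 183 0.12604847659791174 0.12895856290685703
0.08 187 0.12010149283395011 0.12374250151974708
0.1 203 0.11375448459018644 0.11736477044604976
```

View pics/g.png

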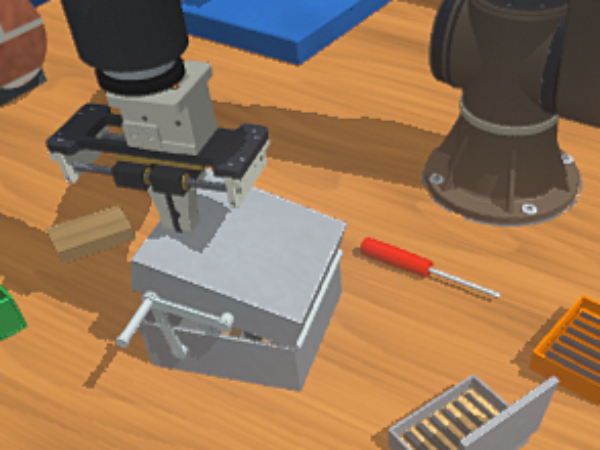

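The picture shows the lid being lowered, at about 0.3 rad, with the stay folding freely. I'll continue slowly.

Emit:
{"fn": "move_arm", "kwargs": {"rows": "0 0 0 0 0.0026 0.0044 0; 0 0 0 0 0.0026 0.0044 0; 0 0 0 0 0.0023 0.0045 0; 0 0 0 0 0.0023 0.0045 0; 0 0 0 0 0.002 0.0045 0; 0 0 0 0 0.002 0.0045 0; 0 0 0 0 0.001 0.0025 0; 0 0 0 0 0.001 0.0025 0"}}

```text
t: 15.62
eef_pos: [0.4823, -0.1863, 0.137]
ee_rot: [-3.142, -0.0, 0.282]
force: [-1.4, -0.5, 0.6]
width: 0.0008
gripper_force: 0.5
```

Emit:
{"fn": "move_arm", "kwargs": {"rows": "0 0 0 0 0.0008 0.002 0; 0 0 0 0 0.0008 0.002 0; 0 0 0 0 0.0006 0.0015 0; 0 0 0 0 0.0006 0.0015 0; 0 0 0 0 0.0005 0.0015 0; 0 0 0 0 0.0005 0.0015 0; 0 0 0 0 0.0003 0.001 0; 0 0 0 0 0 0 0"}}

```text
t: 16.62
eef_pos: [0.4834, -0.1903, 0.1261]
ee_rot: [3.142, 0.0, 0.282]
force: [0.5, 0.7, 1.6]
width: 0.0001
gripper_force: 0.0
```

Tip at z of about 0.118; I'll creep down until it seats.

Emit:
{"fn": "move_arm", "kwargs": {"rows": "0 0 0 0 0 0.001 0; 0 0 0 0 0 0.001 0; 0 0 0 0 0 0.001 0; 0 0 0 0 0 0 0"}}

```text
t: 17.12
eef_pos: [0.4835, -0.1904, 0.1233]
ee_rot: [3.141, -0.0, 0.282]
force: [0.1, -1.0, 3.0]
width: 0.0005
gripper_force: 1.3
```

Emit:
{"fn": "move_arm", "kwargs": {"rows": "0 0 0 0 0 0.0005 0; 0 0 0 0 0 0.0005 0; 0 0 0 0 0 0 0"}}

```text
t: 17.5
eef_pos: [0.4836, -0.1904, 0.1232]
ee_rot: [3.141, -0.001, 0.283]
force: [-4.0, 1.8, 11.5]
width: 0.0006
gripper_force: 5.9
```

Emit:
{"fn": "move_arm", "kwargs": {"rows": "0 0 0 0 0 0.0005 0; 0 0 0 0 0 0 0"}}

```text
t: 17.75
eef_pos: [0.4836, -0.1904, 0.1232]
ee_rot: [3.141, -0.001, 0.283]
force: [-5.3, 2.0, 16.5]
width: 0.0007
gripper_force: 8.0
```

Emit:
{"fn": "move_arm", "kwargs": {"rows": "0 0 0 0 0 -0.005 0; 0 0 0 0 0 -0.03 0; 0 0 0 0 0 -0.05 0; 0 0 0 0 0 -0.05 0; 0 0 0 0 0 -0.05 0; 0 0 0 0 -0.05 0 0; 0 0 0 0 -0.05 0 0; 0 0 0 0 0 0 0"}}

```text
t: 18.75
eef_pos: [0.4548, -0.0919, 0.3069]
ee_rot: [-3.141, -0.001, 0.286]
force: [0.9, -0.2, 0.1]
width: 0.0002
gripper_force: 0.0
```

Run:
```python
from h import *
a=np.radians(16.1);C=np.array([.4472,-.1355]);M=np.array([[np.cos(a),np.sin(a)],[-np.sin(a),np.cos(a)]])
sc,p=cloud("scene")
q=p.reshape(-1,3).copy();q[:,:2]=(q[:,:2]-C)@M.T
b=q[(abs(q[:,0])<.06)&(q[:,2]>.1)&(q[:,2]<.14)]
for y in np.arange(-.085,.09,.034):
    z=b[abs(b[:,1]-y)<.004]
    if len(z):print(round(y,2),len(z),np.median(z[:,2]))
cv2.imwrite("pics/i.png",cv2.resize(sc[20:260,60:380],(600,450)))
```

```text
-0.08 109 0.11509192972818827
-0.05 120 0.1150982187601603
-0.02 115 0.11510052962125761
0.02 124 0.11525531240062331
0.05 118 0.1152334507954908
0.08 130 0.11521958280656797
```

View pics/i.png

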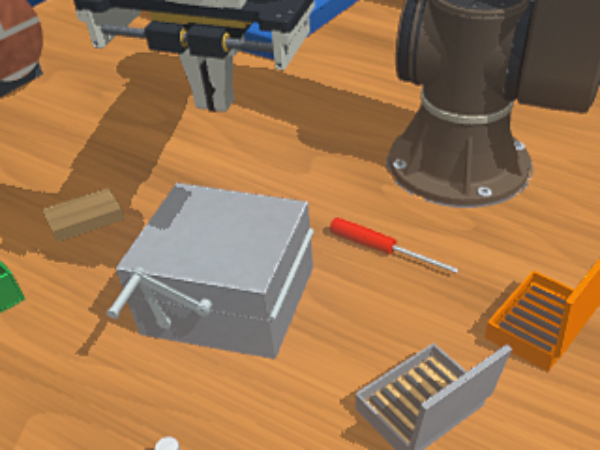

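The lid is level at 115 mm, so it is fully shut. The tap case is still open and the arm is clear.

```bash
python3 -c "
from station import arm
print(arm.job_done())"
```

```text
the job is handed in; nothing more can be done
None
```

The big drill case is shut: I unlocked the stay by its bar and pressed the lid down slowly until its top sat level at 115 mm; the small tap case is still open and untouched, and the job was handed in at about 19 s.

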